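# Move the programmed relay board to its card frame with the ejector levers

### The job

The relay board standing in the bench programmer is finished: swing the programmer's two ejector levers outward to pry it free, lift it out, and stand it in the guides of the card frame's empty front socket, on the opened levers, without pressing it in. Let go of it, then swing that socket's two levers inward until the board is drawn fully home and both levers are fully in. Work gently: move the levers and the board without forcing anything, pry and seat only with the levers, and leave the other things on the bench where they are.

Things in the scene. Friction and masses are not known exactly. Their poses are not given: they have to be found in the camera images.
- board: Loose relay board, upright, dark green with an aluminium rail on top: 110 mm over its end studs (y), 52 tall, 4 thick, about 150 g; starts fully home in the programmer. Origin: middle of the gold edge's underside; x across the thickness, z up. Aluminium edge strips 8 mm thick (x), y 38 to 44, z 3 to 31 mm, lower ends rounded, run in the guides. Either way round fits.
- board_rail (a point): Middle of the board's aluminium grip rail, 46 mm above the board's origin, axes as the board's. The rail is 56 mm long (y), 12 thick (x), 12 tall; below it parts stand up to 8 mm proud of the board's middle plane. Grip it across its thickness.
- board_left_stud (a point): Round stud, 6 mm diameter, axis along x, at the board's +y end: 52 mm from the middle and 8 mm above the board's origin; a like one at the -y end. The forks of the levers take these studs.
- programmer: Bench programmer: low grey moulded case 122 x 188 x 22 mm, keys and display on its front, fixed to the bench. Origin: on the bench under the middle of its socket; x across the socket (keys at -x), y along it, z up. On top a black edge socket between two grooved card guides, an ejector lever at each end.
- rack: Card frame: folded sheet-metal base 122 x 188 x 22 mm fixed to the bench, two sockets one behind the other, just like the programmer's. Origin: on the bench under the middle of the front socket (empty, -x side); the rear one, 62 mm behind (+x), holds a low board that stays there, its closed levers 90 mm above the bench. x across the sockets, y along them, z up.
- programmer_seat (a point): The board's origin when fully home in the programmer: 24 mm above the bench, axes as the programmer's. Sprung contacts grip the gold edge over the last 5 mm of travel and hold it with about 17 N. With both levers out the board stands on their toes about 10 mm above home, free to lift; a lever less than 0.66 rad out still holds its stud.
- rack_seat (a point): Board origin when home in the card frame's front socket, if that were centred: 24 mm above the bench, axes as the frame's. The socket is screwed down in slotted holes so it sits up to 7 mm to either side along y, guides and levers with it: find it by feel or sight. Guide posts 31 to 47 mm from its middle, lips 30 and flared cheeks 33 mm up; groove 10 mm wide (x), 1.2 mm end play each way. Swung in, forks take the studs at about 0.5 rad.
- programmer_left_lever (a joint): Grey ejector lever at the +y end of the programmer, value in rad: 0 = fully in (handle nearly upright), 0.8 = fully out, leaning away from the board; stays where it is left. Starts in. Pivot: 62 mm along +y from the seat point and 8 mm above it, axis along the socket's x. Takes 2 to 12 N at the pad.
- programmer_left_tip (a point): Middle of the thumb pad on that lever's handle (pad 15 mm wide across the swing, 7.5 thick, 18 long). At lever angle a it lies 9 cos a + 48 sin a mm outward of the pivot and 48 cos a - 9 sin a mm above it.
- programmer_right_lever (a joint): Grey ejector lever at the -y end of the programmer, value in rad: 0 = fully in (handle nearly upright), 0.8 = fully out, leaning away from the board; stays where it is left. Starts in. Pivot: 62 mm along -y from the seat point and 8 mm above it, axis along the socket's x. Takes 2 to 12 N at the pad.
- programmer_right_tip (a point): Middle of the thumb pad on that lever's handle (pad 15 mm wide across the swing, 7.5 thick, 18 long). At lever angle a it lies 9 cos a + 48 sin a mm outward of the pivot and 48 cos a - 9 sin a mm above it.
- rack_left_lever (a joint): Grey ejector lever at the +y end of the card frame's front socket, value in rad: 0 = fully in (handle nearly upright), 0.8 = fully out, leaning away from the board; stays where it is left. Starts out (0.74 to 0.8). Pivot: 62 mm along +y from the middle of the socket and 8 mm above the seat height, axis along the socket's x. Takes 2 to 12 N at the pad. Handle as the programmer's. Drawing one end down can push the other lever back out: work them by turns.
- rack_right_lever (a joint): Grey ejector lever at the -y end of the card frame's front socket, value in rad: 0 = fully in (handle nearly upright), 0.8 = fully out, leaning away from the board; stays where it is left. Starts out (0.74 to 0.8). Pivot: 62 mm along -y from the middle of the socket and 8 mm above the seat height, axis along the socket's x. Takes 2 to 12 N at the pad. Handle as the programmer's. Drawing one end down can push the other lever back out: work them by turns.
- solder_reel: Loose reel of solder standing between the two, 45 mm across and 45 mm tall; to be left alone. Origin under its middle.
- flux_tin: Loose flat red and white flux tin behind the work, 56 mm across, 22 mm tall; to be left alone. Origin under its middle.

How it is judged:
On the way, in this order (a step that is already met when the one before it is completed fails the run):
1. the board has been pried up in the programmer by its two levers, both swung out, with nothing holding the board (value of joint each of programmer_left_lever, programmer_right_lever above 0.64 rad and x of board in the frame of programmer_seat between -0.003 and 0.003 m and y of board in the frame of programmer_seat between -0.004 and 0.004 m and z of board in the frame of programmer_seat between 0.005 and 0.014 m and contact force between the fingers and board below 0.3 N), for 0.2 s.
2. the board stands released in the guides of the card frame's front socket, not yet in its contacts (x of board in the frame of rack_seat between -0.003 and 0.003 m and y of board in the frame of rack_seat between -0.01 and 0.01 m and z of board in the frame of rack_seat between 0.004 and 0.014 m and contact force between the fingers and board below 0.3 N and angle between board's own z axis and vertical below 0.12 rad), for 0.2 s.
At the end, for the whole second after the job is handed in: the board is fully home in the card frame's front socket (within 1.7 mm of home height, upright within 0.08 rad), both of that socket's levers are in (under 0.06 rad), and the board is released and at rest (x of board in the frame of rack_seat between -0.003 and 0.003 m and y of board in the frame of rack_seat between -0.01 and 0.01 m and z of board in the frame of rack_seat between -0.003 and 0.0017 m and value of joint each of rack_left_lever, rack_right_lever below 0.06 rad and contact force between the fingers and board below 0.3 N and angle between board's own z axis and vertical below 0.08 rad and linear speed of board below 0.02 m/s); the robot touches nothing.
It fails at once if a lever or the card frame is forced: more than 40 N from the fingers (contact force between the fingers and rack above 40 N).
It fails at once if a lever or the programmer is forced: more than 40 N from the fingers (contact force between the fingers and programmer above 40 N).
It fails at once if the board is gripped, pulled or pressed by the fingers (over 4 N) while it is in a socket's contacts, instead of being moved by the levers (((x of board in the frame of programmer_seat between -0.003 and 0.003 m and y of board in the frame of programmer_seat between -0.004 and 0.004 m and z of board in the frame of programmer_seat between -0.004 and 0.003 m) or (x of board in the frame of rack_seat between -0.003 and 0.003 m and y of board in the frame of rack_seat between -0.01 and 0.01 m and z of board in the frame of rack_seat between -0.004 and 0.003 m)) and contact force between the fingers and board above 4 N).
It fails at once if the board is rammed onto the card frame: more than 30 N between them while it is not yet down in the guides (z of board in the frame of rack_seat above 0.013 m and contact force between board and rack above 30 N).
It fails at once if a bystander is pushed away by more than 3 cm (distance of any of solder_reel, flux_tin from where it was at the start of the episode above 0.03 m).
It also fails if it takes over 72 s, if anything falls off the work surface, if the arm or the gripper's body presses on something with over 40 N, if the wrist force passes 120 N, or if a joint passes its speed limit or range.

### The arm

A 6-joint arm with a two-finger parallel gripper is mounted at the origin on a cart in front of the work surface, level with it; the furniture and walls round the work are solid. World frame = base frame: x ahead of the robot, y to its left, z up, the work surface at z = 0. Lengths are in m, angles in rad, forces in N, time in s.
With the tool pointing down it reaches from about 0.225 to 0.725 m from the base axis. Payload 3.1 kg.
Tool frame: the origin (TCP) lies on the centre line of the jaws, within the pads' length; the fingertips stand 17 mm ahead of it and the grasp point (between the pads) lies 2 mm behind it; z points along the fingers, y is the line along which they close (so a half turn about z gives the same grasp; the last joint's range is limited). The gripper opens to 85 mm and grips with 20 to 120 N. Pads are 22 mm wide; open, the fingers measure 114 mm over their backs; the gripper's body (76 mm by 85 mm) begins 54 mm behind the grasp point. The pads swing forward as they close: fully open they stand 13 mm farther back than shut.
Start: joints at [1.199, 0.048, 0.099, 1.622, 0, 1.443], TCP at [0.127, 0.509, 0.248] pointing down, gripper open.
Joint ranges: [-2.91, 2.91], [-0.99, 1.94], [-1.21, 1.42], [-2.12, 2.29], [-1.49, 1.47], [-3.14, 3.14]. Speed limits (rad/s): [2.79, 2.79, 3.14, 3.14, 3.14, 3.14].

### API

Orientations are given as [roll, pitch, yaw] about the fixed x, y, z axes, in that order (R = Rz(yaw) Ry(pitch) Rx(roll)).
In Python, from station import ctrl, get_image, camera_model gives the robot as it stands. Calls block until the motion is done:
- ctrl.move_to(position, orientation): joint-space move of the TCP to a pose.
- ctrl.line_to(position, orientation=None, velocity=0.15): straight line of the TCP; orientation=None keeps the orientation; velocity is the mean speed in m/s.
- ctrl.goto_joints(angles): joint-space move.
- ctrl.set_gripper(opening): finger opening in m; the grip force is fixed at half the most; returns when the fingers have stopped.
- ctrl.sleep(seconds).
- ctrl.inverse_kinematics(position, orientation): joint angles nearest the present ones, or None.
- ctrl.sense(): the state.
- get_image(name): name is "side" or "top"; returns (picture, depth): 420x560x3 uint8, blue, green, red; 420x560 float32, m along the optical axis (not along the pixel's ray), 0 where there is no reading.
- camera_model(name): a dict with "fovy" (degrees; the focal length in pixels is half the picture's height over the tangent of half this angle, whatever the lens; pixels are square), "cx", "cy" (the principal point, pixels), "R" (3x3) and "t" (3): a world point X has camera coordinates R X + t. Camera axes: x right, y down, z forward; pixel columns grow to the right and rows downward; lengths in m; the calibration is good to about 2 mm. A picture is of the moment at which its call begins. camera_model takes no time and is no camera call.
A pose or a line that the arm cannot do raises ctrl.MotionError and nothing moves.
- ctrl.close_job(): hands the job in; it is judged then, once.
The state is a dict: "time": time; "joints": joint angles; "joint_vel": joint speeds; "joint_efforts": joint torques, N m; "ee_pos": TCP position; "orientation": TCP orientation; "contact_force": force on the tool from outside, world axes, zero at the start; "moment": the same for the moment, N m; "grip_width": finger opening in m; "gripper_force": force on a finger pad.
Only numpy, scipy, OpenCV 4.12 (cv2) and the standard library are available. Lean on these libraries where they do the work, as an engineer would, in place of code of your own. Each camera call takes 0.05 s, during which the arm holds its last target. There are 200 camera calls.

## Working session

There is one attempt and no reset: what is moved stays moved. The work goes in short steps, each a Python script; the robot and the scene stay as the last script left them, time stands still between calls to the robot, and variables do not carry over. Pictures are saved under pics/ and viewed, at most 10 in all, crops included, and the job is handed in when it is done.

```bash
mkdir -p pics; ls; python3 - <<'E'
from station import ctrl,get_image,camera_model
import cv2,numpy as np
for n in("side","top"):
    p,d=get_image(n); cv2.imwrite(f"pics/{n}0.png",p); np.save(f"pics/{n}0.npy",d)
    m=camera_model(n); print(n,m)
print(ctrl.sense())
E
```

```text
pics
side {'fovy': 45.69998424135943, 'cx': 281.06648689137893, 'cy': 208.28204251597325, 'R': array([[-0.9889767 , -0.14805762, -0.00200828],
       [-0.07153901,  0.48964428, -0.86898253],
       [ 0.12964283, -0.85925981, -0.49483868]]), 't': array([0.54495824, 0.12310604, 1.32765631])}
top {'fovy': 47.77698137661833, 'cx': 271.6541984048347, 'cy': 203.7395931089099, 'R': array([[ 0.01082577, -0.99993402, -0.0038422 ],
       [-0.98524158, -0.01001012, -0.17087664],
       [ 0.17082691,  0.00563537, -0.98528494]]), 't': array([-1.03653158e-04,  5.49446318e-01,  1.14435501e+00])}
{'time': 0.1, 'joints': array([ 1.19920760e+00,  4.87034586e-02,  9.77459550e-02,  1.62202752e+00,
       -7.50192881e-06,  1.44301284e+00]), 'joint_vel': array([-0.0003775 , -0.00183942,  0.00430804, -0.00189732,  0.00032041,
        0.00073131]), 'joint_efforts': array([ 1.93475607e-03, -3.39851975e+01,  3.20935643e+01,  1.58315117e-02,
       -7.57194925e-05,  1.14754943e-05]), 'ee_pos': array([0.1265459 , 0.50897565, 0.24721599]), 'orientation': array([-3.13942085e+00, -2.71477781e-04,  2.89778713e+00]), 'contact_force': array([-0.45038014, -0.12090215,  0.87923539]), 'moment': array([-0.00339413, -0.00873708,  0.01554468]), 'gripper_force': 0.0, 'grip_width': 0.08571073957498475}
```

View pics/side0.png

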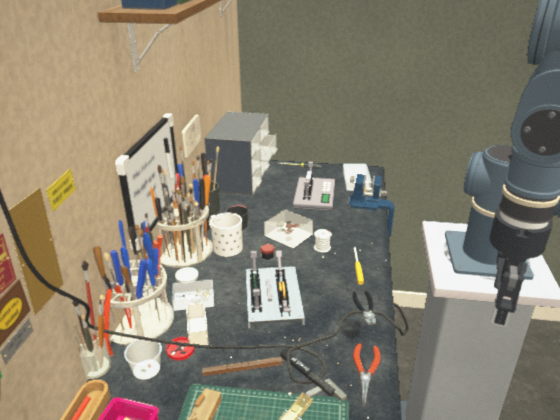

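View pics/top0.png

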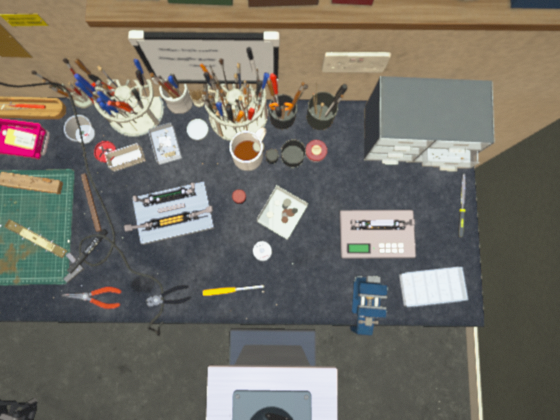

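The top view shows the programmer at about (377,233), the rack at (172,212) with its front socket near row 220, and the reel at (262,250). Next I'll zoom in.

```bash
python3 - <<'E'
import cv2,numpy as np
t=cv2.imread("pics/top0.png"); 
a=cv2.resize(t[175:250,120:220],None,fx=6,fy=6,interpolation=cv2.INTER_CUBIC)
b=cv2.resize(t[203:263,333:423],None,fx=6,fy=6,interpolation=cv2.INTER_CUBIC)
cv2.imwrite("pics/rack_c.png",a);cv2.imwrite("pics/prog_c.png",b)
E
```

```text
(no output)
```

View pics/rack_c.png

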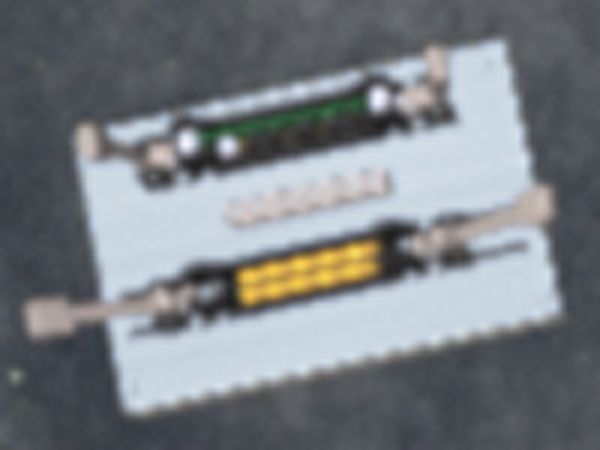

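View pics/prog_c.png

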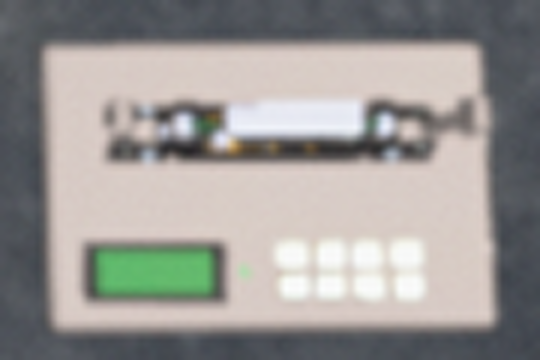

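The rack crop shows the light-blue base, the empty front socket with yellow contacts around full-image (172,220), and the opened levers with their tips at (128,228) and (210,209). The programmer crop shows the white rail at (382,223) and lever pads at (353,222) and (413,222).

```bash
cat > h.py <<'E'
import numpy as np,cv2
from station import camera_model
def cam(n):
    m=camera_model(n);f=210/np.tan(np.radians(m["fovy"]/2));return m,f
def cast(n,px,z):
    m,f=cam(n);px=np.atleast_2d(px).astype(float)
    d=np.c_[(px[:,0]-m["cx"])/f,(px[:,1]-m["cy"])/f,np.ones(len(px))]@m["R"]
    c=-m["R"].T@m["t"];return c+d*((z-c[2])/d[:,2])[:,None]
def cloud(n,dep):
    m,f=cam(n);v,u=np.mgrid[:420,:560]
    P=np.stack([(u-m["cx"])/f*dep,(v-m["cy"])/f*dep,dep],-1)
    return (P-m["t"])@m["R"]
def proj(n,X):
    m,f=cam(n);c=np.atleast_2d(X)@m["R"].T+m["t"];return np.c_[c[:,0]/c[:,2]*f+m["cx"],c[:,1]/c[:,2]*f+m["cy"]]
E
python3 - <<'E'
from h import *
t=cv2.imread("pics/top0.png");C=cloud("top",np.load("pics/top0.npy"))
def rect(u0,u1,v0,v1,name):
    # base mask: bright vs dark mat
    s=t[v0:v1,u0:u1].astype(int);m=(s.min(2)>140).astype(np.uint8)
    m=cv2.morphologyEx(m,cv2.MORPH_CLOSE,np.ones((9,9)))
    c=max(cv2.findContours(m,0,2)[0],key=cv2.contourArea)[:,0]+[u0,v0]
    W=cast("top",c,0.022)
    r=cv2.minAreaRect((W[:,:2]*1000).astype(np.float32));print(name,r)
    z=C[v0:v1,u0:u1,2];print(" z median of mask",np.median(z[m>0]))
rect(124,220,178,248,"rack");rect(335,422,203,263,"prog")
hsv=cv2.cvtColor(t,cv2.COLOR_BGR2HSV)
def blob(m,u0,v0,z,name):
    n,l,s,c=cv2.connectedComponentsWithStats(m.astype(np.uint8));k=1+s[1:,4].argmax()
    v,u=np.nonzero(l==k);print(name,s[k],cv2.minAreaRect((cast("top",np.c_[u+u0,v+v0],z)[:,:2]*1000).astype(np.float32)),np.median(C[v+v0,u+u0,2]),cast("top",c[k]+[u0,v0],z))
y=hsv[205:235,150:195];blob((y[...,0]>15)&(y[...,0]<35)&(y[...,1]>130),150,205,0.03,"yellow")
w=t[215:228,362:400].min(2);blob(w>215,362,215,0.076,"rail")
for nm,(u,v) in dict(rackL=(128,228),rackR=(210,209),prL=(353,222),prR=(413,222),sock=(172,222),reel=(262,250),rail=(382,223)).items(): print(nm,C[v-1:v+2,u-1:u+2].reshape(-1,3).round(3)[[4,1,7]].tolist())
E
```

```text
rack ((526.2098999023438, 275.172607421875), (135.7421875, 228.0889434814453), 16.838289260864258)
 z median of mask 0.02233287375596532
prog ((480.4110107421875, -263.62823486328125), (119.77300262451172, 188.2189483642578), 0.6070871353149414)
 z median of mask 0.02125715712555004
yellow [  9  10  24  11 145] ((508.1744384765625, 261.0088195800781), (15.677170753479004, 59.84515380859375), 13.306206703186035) 0.029060067566741895 [[0.50808427 0.26138976 0.03      ]]
rail [  9   5  22   5 104] ((502.0650634765625, -262.2852783203125), (9.813532829284668, 51.4377555847168), 0.5917240381240845) 0.07477337663646641 [[ 0.50181429 -0.26350019  0.076     ]]
rackL [[0.482, 0.358, 0.063], [0.485, 0.359, 0.061], [0.48, 0.358, 0.064]]
rackR [[0.532, 0.158, 0.065], [0.534, 0.158, 0.065], [0.529, 0.158, 0.066]]
prL [[0.5, -0.191, 0.088], [0.502, -0.191, 0.089], [0.498, -0.191, 0.085]]
prR [[0.501, -0.335, 0.088], [0.504, -0.335, 0.089], [0.499, -0.335, 0.088]]
sock [[0.504, 0.259, 0.024], [0.506, 0.258, 0.029], [0.499, 0.256, 0.039]]
reel [[0.433, 0.028, 0.043], [0.436, 0.028, 0.043], [0.431, 0.028, 0.042]]
rail [[0.499, -0.263, 0.077], [0.502, -0.264, 0.073], [0.498, -0.264, 0.071]]
```

```bash
cat >> h.py <<'E'
from station import ctrl
PROG=(np.array([0.501,-0.2632]),0.0105)
def W(fr,x,y):
    o,a=fr;return o+np.array([x*np.cos(a)-y*np.sin(a),x*np.sin(a)+y*np.cos(a)])
def ori(fr): return [np.pi,0,fr[1]-np.pi/2]
def pt(fr,x,y,z): return [*W(fr,x,y),z]
def pose_out(fr,s,a,off=0,dz=0):   # finger's outer bottom edge on pad's inner face
    y=62+5.25*np.cos(a)+(48-3)*np.sin(a); z=32+45*np.cos(a)-5.25*np.sin(a)
    return pt(fr,0,s*(y-11-off)/1000,(z+17+dz)/1000)
def push_out(fr,s,a0,a1,n,lim=22,off=0):
    for a in np.linspace(a0,a1,n+1):
        ctrl.line_to(pose_out(fr,s,a,off),ori(fr),velocity=0.06)
        f=ctrl.sense()["contact_force"]; print("%d a=%.2f"%(s,a),f.round(1),end="; ")
        if np.hypot(*f[:2])>lim: print("LIMIT");break
    print()
def leave(fr,s,a):
    ctrl.line_to(pose_out(fr,s,a,8,6),velocity=0.1)
    ctrl.line_to(pose_out(fr,s,0,18,15),velocity=0.2)
E
python3 - <<'E'
from h import *
ctrl.set_gripper(0)
p=pose_out(PROG,1,0,9,15)
ctrl.move_to([p[0],p[1],0.2],ori(PROG)); print(ctrl.sense()["joints"].round(2),ctrl.sense()["time"])
ctrl.line_to(p,velocity=0.2); print(ctrl.sense()["contact_force"])
push_out(PROG,1,-0.04,0.4,5)
leave(PROG,1,0.4)
print(ctrl.sense()["time"])
p,d=__import__("station").get_image("top");cv2.imwrite("pics/t1.png",p);C=cloud("top",d)
E
```

```text
[-0.53  0.09  0.05  1.53  0.   -2.11] 3.8417
[ 0.26740159 -0.35129423  0.81615002]
1 a=-0.04 [ 0.4 -0.1 -0.2]; 1 a=0.05 [ 1.  -0.1 -0.5]; 1 a=0.14 [-0.2 -0.8  0.4]; 1 a=0.22 [-0.2 -1.8  1. ]; 1 a=0.31 [ 0.1 -2.7  1.2]; 1 a=0.40 [-0.5 -2.6  1.6]; 
6.675
```

```bash
python3 - <<'E'
from h import *
from station import get_image
def go(s,a0):
    p=pose_out(PROG,s,a0,9,15)
    c=ctrl.sense()["ee_pos"]
    if (c[1]-PROG[0][1])*s<0:
        ctrl.line_to([c[0],c[1],0.118],velocity=0.25);ctrl.line_to([p[0],p[1],0.118],velocity=0.25)
    ctrl.line_to(p,velocity=0.2)
go(-1,0);push_out(PROG,-1,0,0.45,4);leave(PROG,-1,0.45)
go(1,0.2);push_out(PROG,1,0.3,0.86,5);leave(PROG,1,0.8)
go(-1,0.2);push_out(PROG,-1,0.35,0.86,5);leave(PROG,-1,0.8)
c=ctrl.sense()["ee_pos"];ctrl.line_to([c[0],c[1],0.2],velocity=.3)
ctrl.move_to([0.4,-0.05,0.2],ori(PROG))
print(ctrl.sense()["time"])
p,d=get_image("top");cv2.imwrite("pics/t2.png",p);np.save("pics/t2.npy",d)
cv2.imwrite("pics/t2c.png",cv2.resize(p[203:263,333:423],None,fx=6,fy=6,interpolation=cv2.INTER_CUBIC))
q,_=get_image("side");cv2.imwrite("pics/s2.png",q)
C=cloud("top",d);w=p[210:230,340:425].min(2)
from h import *
m=np.zeros((420,560),bool);m[213:230,345:425]=True
for y0,y1 in((-0.4,-0.3),(-0.29,-0.235),(-0.225,-0.13)):
    k=m&(C[...,1]>y0)&(C[...,1]<y1)&(C[...,2]>(0.055))
    print(k.sum(),C[k].mean(0).round(4) if k.any() else "",C[k][:,2].max() if k.any() else "")
E
```

```text
-1 a=0.00 [-0.3  0.4 -0.1]; -1 a=0.11 [-0.1  0.8 -0.9]; -1 a=0.23 [-0.3  1.   0.7]; -1 a=0.34 [-0.9  0.1  1.1]; -1 a=0.45 [-0.3 -0.   0.3]; 
1 a=0.30 [ 0.7  1.1 -0.7]; 1 a=0.41 [ 0.4 -0.6  0. ]; 1 a=0.52 [0.8 0.5 0.2]; 1 a=0.64 [-0.3  0.1  0.3]; 1 a=0.75 [-0.2 -0.  -0.2]; 1 a=0.86 [-2.2 -2.3  5.5]; 
-1 a=0.35 [-0.6 -0.3 -0.2]; -1 a=0.45 [-0.3 -0.1  0.2]; -1 a=0.55 [-0.1  0.   0.5]; -1 a=0.66 [-0.2 -0.5 -0.1]; -1 a=0.76 [-0.4  0.3 -0.6]; -1 a=0.86 [-1.2  2.   4.7]; 
18.1583
57 [ 0.5033 -0.3446  0.0607] 0.0680507240259462
168 [ 0.5007 -0.2626  0.0789] 0.08975142021327512
17 [ 0.5024 -0.2214  0.0625] 0.06819883630283584
```

View pics/t2c.png

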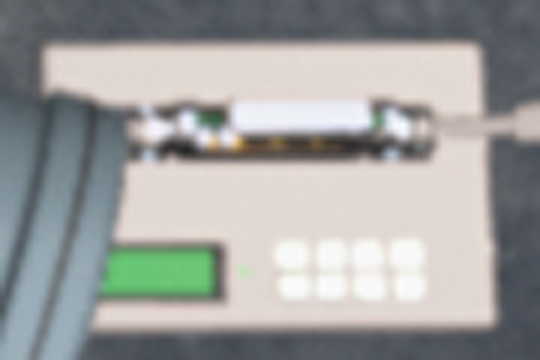

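The crop shows the right lever out, with its pad near crop (525,122), and the rail raised. The arm hides the left lever, but it reached the same stop force. Next I'll grip the rail and lift.

```bash
python3 - <<'E'
from h import *
from station import get_image
p=cv2.imread("pics/t2.png")
w=p[213:228,362:400].min(2)>200
n,l,s,c=cv2.connectedComponentsWithStats(w.astype(np.uint8));k=1+s[1:,4].argmax()
v,u=np.nonzero(l==k);Q=cast("top",np.c_[u+362,v+213],0.086)
print("rail",s[k],Q.mean(0),cv2.minAreaRect((Q[:,:2]*1000).astype(np.float32)))
ctrl.set_gripper(0.045)
o=W(PROG,0,0)
ctrl.move_to([*o,0.16],ori(PROG))
ctrl.line_to([*o,0.0915],velocity=0.12)
f0=ctrl.sense()["contact_force"]
ctrl.set_gripper(0.0)
s=ctrl.sense();print(s["grip_width"],s["gripper_force"],f0,s["contact_force"],s["moment"].round(2))
ctrl.line_to([*o,0.10],velocity=0.04);print(ctrl.sense()["contact_force"])
ctrl.line_to([*o,0.18],velocity=0.12);s=ctrl.sense();print(s["contact_force"],s["grip_width"],s["time"])
for n in("top","side"):
    p,d=get_image(n);cv2.imwrite(f"pics/{n}3.png",p);np.save(f"pics/{n}3.npy",d)
u,v=proj("side",[*o,0.12])[0].astype(int);print(u,v)
q=cv2.imread("pics/side3.png");cv2.imwrite("pics/side3c.png",cv2.resize(q[max(v-60,0):v+60,u-70:u+70],None,fx=5,fy=5,interpolation=cv2.INTER_CUBIC))
E
```

```text
rail [  0   0  38  14 362] [ 0.51116545 -0.25885306  0.086     ] ((506.8000183105469, -258.1614685058594), (31.674766540527344, 89.85162353515625), 0.5865339040756226)
0.010021821503757836 59.74443197250366 [-0.86161795 -0.12575603  0.96544766] [0.50018132 0.0143692  2.87764936] [0.04 0.05 0.02]
[ 0.19242767 -0.49253726 -0.83080469]
[-0.12821845 -0.38571442 -0.54803768] 0.01032183678291731 22.0083
309 161
```

View pics/side3c.png

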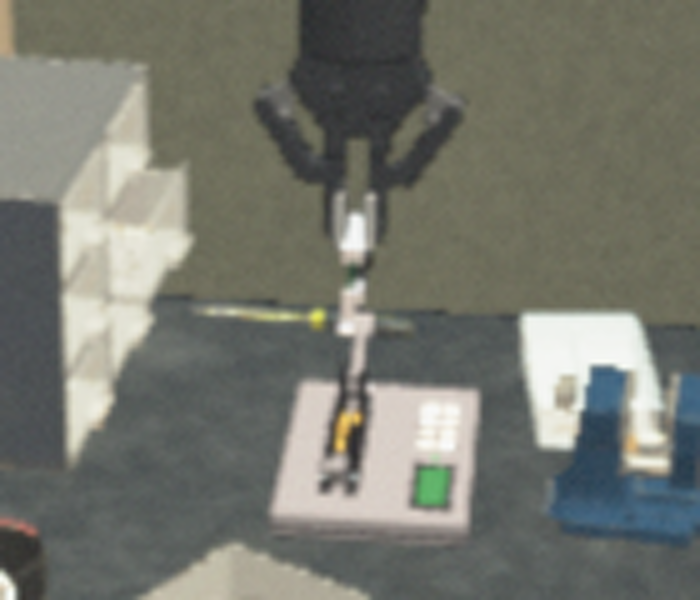

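The board hangs straight in the jaws, end-on at crop (355,270), and the programmer socket is empty. Next I'll measure the rack more precisely.

```bash
python3 - <<'E'
from h import *
t=cv2.imread("pics/top3.png");d=np.load("pics/top3.npy")
t0=cv2.imread("pics/top0.png")
for nm,im,cn,(u0,u1,v0,v1) in (("top",t,"top",(120,220,175,250)),("top0",t0,"top",(120,220,175,250)),("side",cv2.imread("pics/side3.png"),"side",(235,315,240,335))):
    s=im[v0:v1,u0:u1].astype(int)
    # bluish sheet metal: b>r
    m=((s[...,0]-s[...,2]>8)&(s.min(2)>130)).astype(np.uint8)
    n,l,st,c=cv2.connectedComponentsWithStats(cv2.morphologyEx(m,cv2.MORPH_CLOSE,np.ones((3,3))));k=1+st[1:,4].argmax()
    v,u=np.nonzero(l==k);P=cast(cn,np.c_[u+u0,v+v0],0.022)[:,:2]*1000
    r=cv2.minAreaRect(P.astype(np.float32));print(nm,"base",np.round(r[0],1),np.round(r[1],1),r[2])
    # robust edges: rotate by yaw candidates, find sharpest extents
    h=cv2.cvtColor(im,cv2.COLOR_BGR2HSV)[v0:v1,u0:u1]
    y=(h[...,0]>15)&(h[...,0]<35)&(h[...,1]>110)&(h[...,2]>120)
    n,l,st,c=cv2.connectedComponentsWithStats(y.astype(np.uint8));k=1+st[1:,4].argmax()
    v,u=np.nonzero(l==k);Q=cast(cn,np.c_[u+u0,v+v0],0.030)[:,:2]*1000
    e=np.linalg.eigh(np.cov(Q.T))[1][:,1];e=e*np.sign(e[1])
    print("  yellow",len(Q),Q.mean(0).round(1),cv2.minAreaRect(Q.astype(np.float32)),"pca yaw",np.degrees(np.arctan2(-e[0],e[1])))
C=cloud("top",d)
# lever pads in cloud; everything above 50mm near rack
P=C[175:250,115:222].reshape(-1,3);P=P[(P[:,2]>0.05)&(P[:,2]<0.1)]
a=np.radians(13.5);R=np.array([[np.cos(a),np.sin(a)],[-np.sin(a),np.cos(a)]])
L=(P[:,:2]-[0.508,0.2605])@R.T
for nm,k in (("L",(L[:,1]>.075)&(abs(L[:,0])<.02)),("R",(L[:,1]<-.075)&(abs(L[:,0])<.02))):
    print(nm,k.sum(),P[k].mean(0).round(4),L[k].mean(0).round(4),L[k].min(0).round(4),L[k].max(0).round(4))
E
```

```text
top base [554.5 266. ] [ 76.2 191.2] 13.451683044433594
  yellow 155 [508.2 261.2] ((508.2816162109375, 260.99212646484375), (16.629589080810547, 59.86186981201172), 13.781939506530762) pca yaw 14.190125151343583
top0 base [554.2 265.8] [ 73.6 190.4] 13.73803997039795
  yellow 151 [508.4 260.8] ((508.4403381347656, 260.75), (16.436662673950195, 59.31599426269531), 13.782190322875977) pca yaw 14.531957382441627
side base [582.7 292. ] [ 6.9 49.3] 11.615339279174805
  yellow 80 [510.3 254.9] ((510.1648254394531, 258.7450256347656), (14.825784683227539, 58.59990692138672), 14.154361724853516) pca yaw 17.933871674525104
L 57 [0.4854 0.3574 0.0605] [0.0006 0.0995] [-0.0063  0.0865] [0.0077 0.1103]
R 50 [0.5315 0.1648 0.0607] [ 0.0005 -0.0985] [-0.0066 -0.1098] [ 0.0071 -0.0812]
```

```bash
cat >> h.py <<'E'
RACK=(np.array([0.5083,0.2611]),np.radians(13.6))
E
python3 - <<'E'
from h import *
from station import get_image
ctrl.move_to(pt(RACK,0,0,0.18),ori(RACK))
ctrl.line_to(pt(RACK,0,0,0.1325),velocity=0.15)
ctrl.sleep(0.2)
s=ctrl.sense();print(s["time"],s["ee_pos"],s["contact_force"],s["joints"].round(2))
for n in("top","side"):
    p,d=get_image(n);cv2.imwrite(f"pics/{n}4.png",p);np.save(f"pics/{n}4.npy",d)
    u,v=proj(n,pt(RACK,0,0,0.09))[0].astype(int);print(u,v)
    cv2.imwrite(f"pics/{n}4c.png",cv2.resize(p[v-50:v+50,u-65:u+65],None,fx=6,fy=6,interpolation=cv2.INTER_CUBIC))
a,b=cv2.imread("pics/top4c.png"),cv2.imread("pics/side4c.png");cv2.imwrite("pics/both4.png",cv2.resize(np.vstack([a[100:500],b]),None,fx=.6,fy=.6))
E
```

```text
24.675 [0.50938247 0.26133861 0.13424545] [ 0.37460594  0.5351053  -1.94750625] [ 0.36  0.17  0.01  1.4  -0.   -1.45]
165 216
282 268
```

View pics/both4.png

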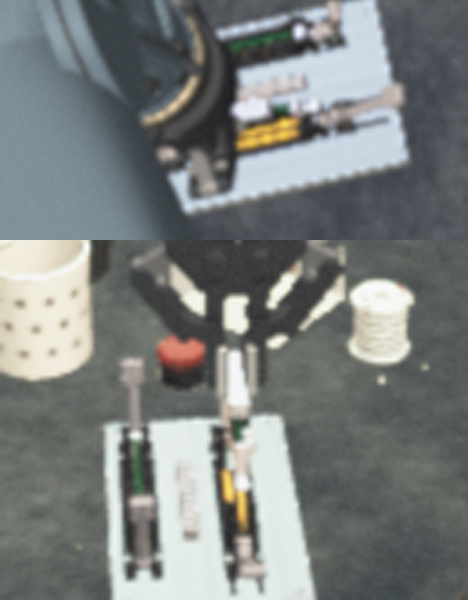

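The side view shows the board upright in the jaws, directly over the front socket's yellow contacts, with both socket levers open. In the top view the rail's right end and strip show near crop (268,105). Next I'll compare commanded and actual pose and measure the rail end.

```bash
python3 - <<'E'
from h import *
s=ctrl.sense();e=s["ee_pos"];print("cmd",pt(RACK,0,0,.1325),"is",e,s["orientation"],s["joint_vel"].round(4).tolist())
C=cloud("top",np.load("pics/top4.npy"));t=cv2.imread("pics/top4.png")
P=C[195:225,163:215].reshape(-1,3);col=t[195:225,163:215].reshape(-1,3)
o,a=RACK;R=np.array([[np.cos(a),np.sin(a)],[-np.sin(a),np.cos(a)]])
L=(P[:,:2]-e[:2])@R.T
k=(P[:,2]>0.1)&(L[:,1]>-.07)&(abs(L[:,0])<.02)
for l,z,c in sorted(zip(L[k].round(4).tolist(),P[k][:,2].round(3),col[k].tolist()),key=lambda q:q[0][1])[:40]: print(l,z,c)
E
```

```text
cmd [np.float64(0.5083), np.float64(0.2611), 0.1325] is [0.50909407 0.26137398 0.13385934] [-3.13923383e+00  2.82742253e-04 -1.33346066e+00] [-0.0004, 0.0045, -0.007, 0.0001, 0.0008, -0.0003]
[0.0036, -0.0434] 0.1 [218, 205, 200]
[-0.002, -0.0432] 0.105 [212, 197, 200]
[0.0011, -0.0431] 0.101 [217, 203, 202]
[0.0026, -0.0423] 0.108 [234, 223, 219]
[-0.0009, -0.0404] 0.102 [233, 222, 216]
[0.0036, -0.0396] 0.106 [223, 210, 200]
[0.001, -0.0393] 0.107 [196, 186, 171]
[-0.0013, -0.0388] 0.106 [177, 174, 157]
[-0.0031, -0.0379] 0.104 [144, 142, 132]
[0.0019, -0.0374] 0.274 [40, 39, 37]
[-0.0007, -0.037] 0.266 [40, 40, 38]
[-0.001, -0.0368] 0.256 [54, 53, 51]
[0.0002, -0.0367] 0.273 [42, 40, 39]
[-0.0022, -0.0367] 0.274 [40, 38, 39]
[0.0021, -0.0366] 0.104 [166, 165, 143]
[-0.0009, -0.0366] 0.107 [108, 125, 91]
[0.0021, -0.0364] 0.252 [44, 43, 43]
[-0.0025, -0.0364] 0.265 [35, 34, 34]
[0.0053, -0.0363] 0.258 [43, 43, 45]
[-0.0043, -0.0363] 0.275 [38, 36, 37]
[0.0058, -0.0362] 0.266 [41, 41, 39]
[-0.0066, -0.0362] 0.276 [41, 41, 38]
[-0.0027, -0.0361] 0.254 [83, 78, 73]
[-0.0071, -0.0361] 0.267 [40, 39, 36]
[0.0087, -0.036] 0.262 [45, 52, 41]
[0.0031, -0.036] 0.258 [44, 42, 40]
[-0.0043, -0.0358] 0.263 [39, 37, 36]
[0.0086, -0.0357] 0.252 [51, 52, 48]
[-0.0086, -0.0357] 0.275 [40, 39, 39]
[-0.0048, -0.0357] 0.254 [92, 88, 80]
[-0.0095, -0.0354] 0.257 [73, 69, 65]
[-0.0103, -0.0351] 0.274 [39, 39, 37]
[-0.0084, -0.0351] 0.264 [40, 39, 39]
[-0.0066, -0.0351] 0.253 [80, 74, 70]
[-0.0107, -0.0349] 0.265 [32, 33, 31]
[0.0022, -0.0346] 0.106 [171, 170, 146]
[-0.012, -0.0344] 0.273 [39, 34, 35]
[-0.0109, -0.0344] 0.254 [72, 67, 67]
[-0.0126, -0.0343] 0.264 [39, 36, 34]
[-0.0143, -0.0337] 0.262 [36, 37, 36]
```

```bash
cat > desc.py <<'E'
from h import *
def desc(dx,dy,z0,z1,step=0.0025,lim=5,v=0.04):
    f0=ctrl.sense()["contact_force"]
    for z in np.arange(z0,z1-1e-6,-step):
        ctrl.line_to(pt(RACK,dx,dy,z),ori(RACK),velocity=v)
        s=ctrl.sense();f=s["contact_force"]-f0
        o,a=RACK;l=np.array([[np.cos(a),np.sin(a)],[-np.sin(a),np.cos(a)]])@np.c_[f[:2],s["ee_pos"][:2]-o]
        print("z%.4f F(x,y,z) %.1f %.1f %.1f  pos %.1f %.1f mm m"%(s["ee_pos"][2],l[0,0],l[1,0],f[2],l[0,1]*1e3,l[1,1]*1e3),s["moment"].round(2))
        if abs(f[2])>lim or np.hypot(*f[:2])>8: print("STOP");return False
    return True
E
python3 - <<'E'
from desc import *
ctrl.line_to(pt(RACK,-0.0008,-0.0002,0.118),velocity=0.06);ctrl.sleep(.2)
print(desc(-0.0008,-0.0002,0.1150,0.0925),ctrl.sense()["time"])
E
```

```text
z0.1148 F(x,y,z) -1.1 -0.9 1.0  pos -1.0 -0.2 mm m [-0.01  0.01  0.03]
z0.1122 F(x,y,z) 0.0 -0.9 0.4  pos -1.0 -0.2 mm m [-0.02  0.04  0.01]
z0.1097 F(x,y,z) -0.0 -0.2 0.6  pos -1.0 -0.2 mm m [ 0.   -0.   -0.01]
z0.1074 F(x,y,z) -0.9 -0.1 0.8  pos -0.7 -0.2 mm m [-0.   -0.13 -0.  ]
z0.1048 F(x,y,z) 0.3 -0.7 0.4  pos -0.7 -0.2 mm m [-0.   -0.15 -0.04]
z0.1023 F(x,y,z) 0.2 -0.7 -0.2  pos -0.8 -0.2 mm m [ 0.02 -0.19 -0.  ]
z0.0998 F(x,y,z) 1.3 0.3 0.3  pos -0.7 -0.2 mm m [ 0.07 -0.22 -0.08]
z0.0973 F(x,y,z) 0.7 -1.0 0.1  pos -0.7 -0.2 mm m [ 0.09 -0.28 -0.06]
z0.0948 F(x,y,z) 0.9 -1.5 0.6  pos -0.7 -0.2 mm m [ 0.11 -0.35 -0.08]
z0.0927 F(x,y,z) -0.1 -1.2 2.9  pos -0.7 -0.2 mm m [ 0.02 -0.26 -0.03]
True 27.8667
```

```bash
python3 - <<'E'
from h import *
from station import get_image
ctrl.line_to(pt(RACK,0.0003,0,0.0925),velocity=0.03)
s=ctrl.sense();print(s["contact_force"],s["moment"])
ctrl.set_gripper(0.035)
ctrl.line_to(pt(RACK,0,0,0.16),velocity=0.15)
ctrl.set_gripper(0)
ctrl.move_to([0.40,0.03,0.22],ori(RACK));s=ctrl.sense();print(s["time"])
p,d=get_image("top");q,_=get_image("side")
cv2.imwrite("pics/top5.png",p);np.save("pics/top5.npy",d)
a=cv2.resize(p[178:248,115:220],None,fx=5,fy=5,interpolation=cv2.INTER_CUBIC);b=cv2.resize(q[230:330,230:310],None,fx=3.5,fy=3.5,interpolation=cv2.INTER_CUBIC)
b=cv2.resize(b,(280,350));cv2.imwrite("pics/both5.png",np.hstack([a[:350,:520],b]))
C=cloud("top",d);o,an=RACK;R=np.array([[np.cos(an),np.sin(an)],[-np.sin(an),np.cos(an)]])
P=C[175:250,110:225].reshape(-1,3);L=(P[:,:2]-o)@R.T
for nm,y0,y1,z in(("rail",-.027,.027,.08),("L",.085,.12,.055),("R",-.12,-.085,.055)):
    k=(abs(L[:,0])<.012)&(L[:,1]>y0)&(L[:,1]<y1)&(P[:,2]>z);print(nm,k.sum(),L[k].mean(0).round(4),np.median(P[k][:,2]).round(4))
E
```

```text
[-1.27093143 -0.98636759  1.80354176] [-0.27613331  0.3074568  -0.06140949]
30.5417
rail 109 [-0.0004  0.0003] 0.0841
L 47 [0.0002 0.1008] 0.0615
R 41 [-0.0002 -0.1014] 0.0635
```

View pics/both5.png

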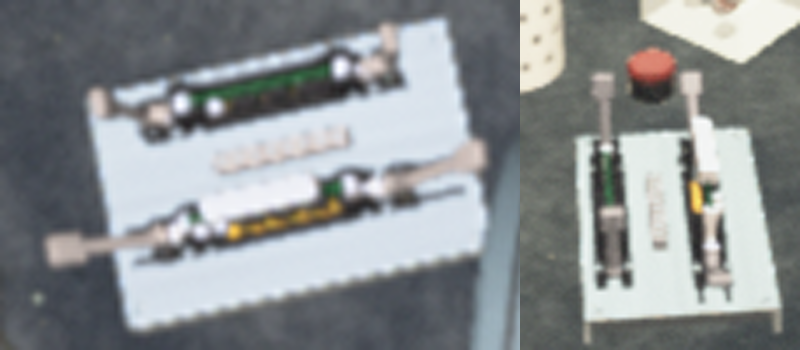

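The board stands released and upright on the open levers: rail at crop (260,195), lever pads at crop (65,248) and (470,155). Rail top is at about 0.085 m. Next I'll swing the levers in by turns.

```bash
cat > inn.py <<'E'
from h import *
def pin(s,a,off=0,dz=0):
    y=62+12.75*np.cos(a)+57*np.sin(a); z=32+57*np.cos(a)-12.75*np.sin(a)-9
    return pt(RACK,0,s*(y+11+off)/1000,(z+17+dz)/1000)
def swing(s,a0,a1,n,lim=22):
    c=ctrl.sense()["ee_pos"]
    if c[2]<0.125: ctrl.line_to([c[0],c[1],0.125],velocity=.3)
    p=pin(s,a0,10);ctrl.line_to([p[0],p[1],0.125],ori(RACK),velocity=.35)
    ctrl.line_to(p,velocity=.2);ctrl.sleep(.05)
    f0=ctrl.sense()["contact_force"];ok=True
    for a in np.linspace(a0,a1,n+1):
        ctrl.line_to(pin(s,a),velocity=0.06)
        f=ctrl.sense()["contact_force"]-f0;print("%d a=%.2f"%(s,a),f.round(1),end="; ")
        if np.linalg.norm(f)>lim: print("LIMIT");ok=False;break
    ctrl.line_to(pin(s,a,10),velocity=.15)
    print(round(ctrl.sense()["time"],1));return ok
E
python3 - <<'E'
from inn import *
p=pin(1,.8,10);ctrl.move_to([p[0],p[1],0.16],ori(RACK))
swing(1,.8,.42,4) and swing(-1,.8,.42,4) and swing(1,.5,.2,3) and swing(-1,.5,.2,3)
E
```

```text
1 a=0.80 [-1.4 -1.6  0.3]; 1 a=0.71 [-0.3 -0.8 -0. ]; 1 a=0.61 [-1.   0.2 -0.2]; 1 a=0.52 [-1.1 -0.3  1.2]; 1 a=0.42 [-0.5 -0.2  1.2]; 34.3
-1 a=0.80 [ 1.5 -2.5  1.8]; -1 a=0.71 [ 2.5 -1.9  3.1]; -1 a=0.61 [ 2.  -0.8  1.3]; -1 a=0.52 [ 1.7 -0.1  0.9]; -1 a=0.42 [-0.7  0.7  0.2]; 37.5
1 a=0.50 [-1.  -0.1  0.3]; 1 a=0.40 [-0.9  0.1 -0.9]; 1 a=0.30 [-1.3  3.2  0.5]; 1 a=0.20 [-2.5  4.6  1.6]; 40.3
-1 a=0.50 [0.5 0.7 0.7]; -1 a=0.40 [ 0.  -0.3  1.1]; -1 a=0.30 [ 1.6 -2.8  1.2]; -1 a=0.20 [ 2.1 -3.3  1.5]; 43.1
```

```bash
python3 - <<'E'
from inn import *
swing(1,.28,.08,2) and swing(-1,.28,-.04,3) and swing(1,.15,-.04,2) and swing(-1,.1,-.05,2)
E
```

```text
1 a=0.28 [-3.7  4.   4.1]; 1 a=0.18 [-4.9  4.1  6.4]; 1 a=0.08 [-5.3  5.2  6.8]; 45.6
-1 a=0.28 [-1.  -6.2  4.8]; -1 a=0.17 [-0.7 -6.2  2.7]; -1 a=0.07 [ 0.9 -3.6  2.1]; -1 a=-0.04 [  4.1 -11.8   1.1]; 48.3
1 a=0.15 [-1.4  1.6  4.5]; 1 a=0.05 [-0.1  0.5  4.2]; 1 a=-0.04 [-0.7  5.3  2.8]; 50.7
-1 a=0.10 [-0.1 -0.3 -0.5]; -1 a=0.02 [ 1.5 -4.  -1.3]; -1 a=-0.05 [  3.7 -11.8  -2.5]; 53.0
```

```bash
python3 - <<'E'
from inn import *
from station import get_image
swing(1,.06,-.10,4,lim=14)
swing(-1,.04,-.06,2,lim=14)
c=ctrl.sense()["ee_pos"];ctrl.line_to([c[0],c[1],0.18],velocity=.3)
ctrl.move_to([0.38,0.0,0.22],ori(RACK));print(ctrl.sense()["time"])
p,d=get_image("top");q,_=get_image("side")
a=cv2.resize(p[178:248,115:220],None,fx=5,fy=5,interpolation=cv2.INTER_CUBIC);b=cv2.resize(q[230:330,230:310],(280,350),interpolation=cv2.INTER_CUBIC)
cv2.imwrite("pics/both6.png",np.hstack([a[:350,:520],b]))
C=cloud("top",d);o,an=RACK;R=np.array([[np.cos(an),np.sin(an)],[-np.sin(an),np.cos(an)]])
P=C[175:250,110:225].reshape(-1,3);L=(P[:,:2]-o)@R.T
for nm,y0,y1,z in(("rail",-.027,.027,.066),("L",.06,.12,.075),("R",-.12,-.06,.075)):
    k=(abs(L[:,0])<.015)&(L[:,1]>y0)&(L[:,1]<y1)&(P[:,2]>z);print(nm,k.sum(),L[k].mean(0).round(4),np.median(P[k][:,2]).round(4))
    if nm=="rail":print(np.polyfit(L[k][:,1],P[k][:,2],1))
E
```

```text
1 a=0.06 [ 0.1  1.  -0.2]; 1 a=0.02 [-0.8 -0.2  0.1]; 1 a=-0.02 [-1.5  4.1 -0.7]; 1 a=-0.06 [-2.1  7.7 -3.1]; 1 a=-0.10 [-0.9 12.  -4.4]; 55.9
-1 a=0.04 [ 0.5 -4.1  1.4]; -1 a=-0.01 [ 2.6 -8.3  0.4]; -1 a=-0.06 [  4.2 -14.2  -0.4]; LIMIT
58.2
59.5833
rail 118 [-0.     -0.0001] 0.0757
[0.01035351 0.07554825]
L 30 [-0.0001  0.0709] 0.0851
R 22 [-0.0006 -0.0721] 0.0866
```

View pics/both6.png

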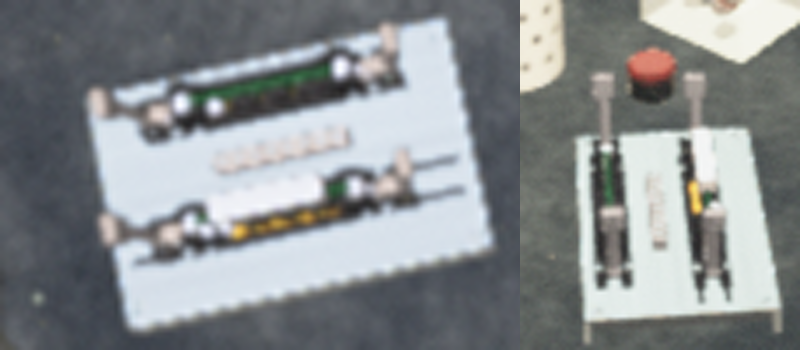

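Both front levers are upright like the rear pair, with pads at crop (108,228) and (403,165), ±71–72 mm from the middle. The rail top is at 0.0757 m against 0.076 m for home. I'm handing in.

```bash
python3 -c "
from station import ctrl
print(ctrl.close_job())"
```

```text
the job is handed in; nothing more can be done
None
```

I handed the job in at about 60 s of the 72 s allowed: the relay board is home in the card frame's front socket with both levers in and the gripper clear, by my last camera check, though the hand-in returned no verdict.

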